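Turn the specimen carousel under the lens and take the picture

ROBOT

A 6-joint arm with a two-finger parallel gripper is mounted at the origin on the work surface. World frame = base frame: x ahead of the robot, y to its left, z up, the work surface at z = 0. Lengths are in m, angles in rad, forces in N, time in s.
With the tool pointing down it reaches from about 0.35 to 0.975 m from the base axis. Payload 4.9 kg.
Tool frame: the origin (TCP) lies at the very end of the fingers, on their centre line; the grasp point (between the pads) lies 19 mm behind it (arm.pinch_z is the distance from the TCP to the grasp point, in m); y points along the fingers, x is the direction in which the jaws open and shut, and the axes are right-handed (so a half turn about y gives the same grasp; the last joint's range is limited). The gripper opens to 85 mm and grips with 20 to 120 N. Pads are 22 mm wide; open, the fingers measure 114 mm over their backs; the gripper's body (76 mm by 85 mm) begins 54 mm behind the grasp point. The pads swing forward as they close: fully open they stand 13 mm farther back than shut.
Start: joints at [-1.371, 0.053, 1.613, -0, 1.476, -0.119], TCP at [0.196, -0.593, 0.231] pointing down, gripper open.
Joint ranges: [-3.01, 3.01], [-1.01, 2.22], [0.06, 2.58], [-1.02, 4.17], [0.09, 2.62], [-3.14, 3.14]. Speed limits (rad/s): [2.57, 2.57, 3.14, 3.14, 3.14, 3.14].

INTERFACE

Orientations are given as a 3x3 rotation matrix whose columns are the frame's x, y, z axes.
In Python, from station import arm gives the robot as it stands.
- The arm moves only by the tool drive_tool, never from a script. Its argument "moves" is a list of rows, each an object of numbers: "hand": the opening in per cent of the stroke, from 0 (shut) to 100 (fully open); "x", "y", "z": the shift along the tool's x, y, z in m; "ax", "ay", "az": the turn, a rotation vector about the tool's x, y, z in rad. A call has exactly 5 rows; each row is the pose to reach, as a shift and turn from the pose commanded when the call began, along the tool's axes at that moment; what a row does not reach only later rows make up. A row lasts 1/8 s, in which the tool goes at most 62.5 mm and 10.7 degrees, less where a joint would pass 70% of its speed; a pose out of reach is approached as far as the arm can. A call with a gripper value outside its range is refused whole. The fingers move at their own pace and stop on an object; "force" is the grip in N (left out, the last holds). Time passes only in rows, so rows that repeat a pose let the fingers close, or fill a call up. It gives the time, the measured TCP pose, the force and the opening at its end, in the units of the state.
- arm.get_state(): the state, without advancing time (a new reading comes with each control period).
- arm.read_camera(name): name is "side" or "top"; returns a dict with "image" (420x560x3 uint8, blue, green, red), "z_map" (420x560 float32, m along the optical axis (not along the pixel's ray), 0 where there is no reading), "fovy" (degrees; the focal length in pixels is half the picture's height over the tangent of half this angle, whatever the lens; pixels are square), "cx", "cy" (the principal point, pixels), "k1" (the pictures are not rectified: a ray, as slopes to the right and down, at radius r is drawn at 1 + k1 r^2 times it, then the intrinsics apply), "T" (4x4, takes a point from camera to world coordinates). Camera axes: x right, y down, z forward; pixel columns grow to the right and rows downward; lengths in m; the calibration is good to about 2 mm. A picture is of the moment at which its call begins.
- arm.close_job(): hands the job in, once; it reports no verdict.
The state is a dict: "time_s": time; "qpos": joint angles; "dq": joint speeds; "effort": joint torques, N m; "tool_pos": TCP position; "tcp_rot": TCP orientation; "force": force on the tool from outside, world axes, zero at the start; "moment": the same for the moment, N m; "width": finger opening in m.
Only numpy, scipy, OpenCV 4.12 (cv2) and the standard library are available. Lean on these libraries where they do the work, as an engineer would, in place of code of your own. Each camera call takes 0.05 s, during which the arm holds its last target.

TASK

Push the four-armed specimen carousel round, gently and with a fingertip against one of its upright tabs, until the square dish is centred under the camera lens; then press the white button on the grey release box fully down for a moment to take the picture, and let it come up again. Do not press the button before the square dish stands still under the lens, do not lift the carousel off its spindle, and leave the bottle, the jar and the forceps where they are.

Things in the scene. Friction and masses are not known exactly. Their poses are not given: they have to be found in the camera images.
- stand: White camera stand, fixed to the bench, place and yaw vary. Origin: on the bench surface, on the carousel's vertical axis. Its x axis points from there to the lens and on to the camera column. Foot disc 124 mm across, 14 mm high; foot bar along +x to 220 mm; steel column 20 mm across at x = +190 mm, up to 204 mm, with a black clamp block 36 mm wide round its top.
- lens (a point): Centre of the camera lens's lower face, z = 120 mm, 80 mm along the stand's +x. Lens ring 42 mm across (z 120 to 130 mm), above it the black barrel 32 mm across up to z = 206 mm, carried by a level arm 16 mm wide (z 172 to 188 mm) from the column. Keep the gripper clear of column, arm and barrel.
- lens_axis (a point): The point straight under the lens at the height of the dish rims: 80 mm along the stand's +x from the carousel axis, z = 44 mm. The centre of the square dish belongs here.
- carousel (a joint): Angle of the carousel about its vertical spindle, rad, counter-clockwise from above positive. 0 (or any whole number of turns, e.g. 6.283) = square dish under the lens. It turns both ways, more than a full turn, without stops; friction (about 0.12 N m, about 1 N at a tab) keeps it where it is left; no spring. Starts between 0.7 and 5.58.
- square_dish (a point): Centre of the rim of the square white dish (60 mm square, rim at z = 44 mm), fixed on one carousel arm 80 mm from the spindle. The only square one: the other three arms carry round dishes 50 mm across. All dishes are fixed to their arms.
- spindle (a point): Top of the spindle, on the carousel axis, z = 56 mm. Carousel, 0.55 kg: grey hub 48 mm across (z 20 to 42 mm), four dark steel arms 18 mm wide, 90 degrees apart (z 22 to 30 mm, out to 140 mm from the axis), each ending in an upright flat tab: 28 mm along the arm (112 to 140 mm from the axis), 8 mm thick across it, top at z = 80 mm, 36 mm above the dish rims.
- tab_square (a point): Top centre of the tab on the arm with the square dish, 126 mm from the axis, z = 80 mm.
- tab_left (a point): Top centre of the next tab, 90 degrees counter-clockwise (from above) of tab_square.
- tab_opposite (a point): Top centre of the tab opposite tab_square.
- tab_right (a point): Top centre of the tab 90 degrees clockwise of tab_square.
- lift (a joint): How far the carousel has been lifted up its spindle, m; 0 = resting in place. It is held down by its weight only.
- release_box: Grey release box, 90 x 70 x 28 mm, fixed to the bench at a varying place and yaw to the robot's right of the carousel; origin at the centre of its underside. The button stands in the middle of its top.
- shutter (a joint): Travel of the round white spring button (30 mm across) in its black housing, m: 0 = up, 0.006 = fully down (takes about 5 N); springs back.
- shutter_top (a point): Centre of the top face of the button; it is pressed straight down.
- reagent_bottle: Bystander: loose white bottle, 60 mm across, 140 mm high, to the left of the carousel; origin at the centre of its underside.
- specimen_jar: Bystander: loose amber jar with black lid, 52 mm across, 60 mm high, on the far right; origin at the centre of its underside.
- forceps: Bystander: loose steel forceps, 115 mm long, 8 mm high, lying to the near left of the carousel; origin at the middle of its underside, x axis along its length.
Not all that is in view belongs to the job. Several things have the shape of the release_box; the one meant has the colours described above.

How it is judged:
By the outcome, as a careful person would: the job done as asked, in the order asked, and still so for the second after the job is handed in, with the robot touching nothing.
It also fails if it takes over 51 s, if anything falls off the work surface, if the arm or the gripper's body presses on something with over 40 N, if the wrist force passes 120 N, or if a joint passes its speed limit or range.

## Working session

There is one attempt and no reset: what is moved stays moved. The work goes in short steps, Python scripts to look and compute and a tool call to move; the robot and the scene stay as the last step left them, time stands still between calls to the robot, and variables do not carry over. Pictures are saved under pics/ and viewed, and the job is handed in when it is done.

Besides the shell and the picture viewer there is one more tool, called after "Emit:" by a JSON object that holds its "fn" and its "kwargs". drive_tool: Moves the arm, as the interface text tells. Its arguments: {"type":"object","properties":{"moves":{"type":"array"},"force":{"type":"number"}},"required":["moves"]}

```bash
mkdir -p pics; ls
cat > h.py <<'E'
import numpy as np,cv2
from station import arm
def cam(n):
    c=arm.read_camera(n); return c
def ray(c,u,v):
    f=c['image'].shape[0]/2/np.tan(np.radians(c['fovy']/2))
    K=np.array([[f,0,c['cx']],[0,f,c['cy']],[0,0,1.]])
    p=cv2.undistortPoints(np.array([[[u,v]]],float),K,np.array([c['k1'],0,0,0,0.]))[0,0]
    return c['T'][:3,3],c['T'][:3,:3]@np.array([p[0],p[1],1.])
def onz(c,u,v,z):
    o,d=ray(c,u,v); return o+d*(z-o[2])/d[2]
def bydepth(c,u,v):
    o,d=ray(c,u,v); return o+d*c['z_map'][int(v),int(u)]
E
python3 - <<'E'
from h import *
import pickle
for n in('side','top'):
    c=cam(n); cv2.imwrite(f'pics/{n}0.png',c['image']); pickle.dump(c,open(f'{n}0.pkl','wb'))
    print(n,c['fovy'],c['cx'],c['cy'],c['k1'],c['T'].round(3).tolist())
s=arm.get_state();print(s)
E
```

```text
pics
side 48.06760831269689 278.8108745907328 215.50798035392882 -0.04595339465999233 [[-0.795, -0.299, 0.527, -0.245], [-0.606, 0.418, -0.677, 0.901], [-0.018, -0.858, -0.514, 0.779], [0.0, 0.0, 0.0, 1.0]]
top 56.51194378167043 278.4668573108727 208.0600202166444 -0.1042550116651334 [[0.002, -0.995, 0.098, 0.351], [-1.0, -0.003, -0.009, 0.025], [0.009, -0.098, -0.995, 1.149], [0.0, 0.0, 0.0, 1.0]]
{'time_s': 0.1, 'qpos': array([-1.37098409e+00,  5.33057828e-02,  1.61414877e+00, -1.73505087e-05,
        1.47601553e+00, -1.18987505e-01]), 'dq': array([ 0.00145203, -0.00158244, -0.00010197, -0.00042924, -0.00128762,
       -0.00134546]), 'effort': array([ 1.15082617e-04, -3.94904923e+01, -3.71362031e+01, -1.47293736e-04,
        3.94896080e-03, -3.46873410e-07]), 'tool_pos': array([ 0.19578213, -0.59294893,  0.23018143]), 'tcp_rot': array([[ 3.13428222e-01, -3.89570763e-04,  9.49611814e-01],
       [-9.49610060e-01,  1.83664561e-03,  3.13428397e-01],
       [-1.86620291e-03, -9.99998237e-01,  2.05716254e-04]]), 'force': array([ 0.62363431, -0.19641514, -0.54340244]), 'moment': array([-0.03922417,  0.00595806,  0.06603799]), 'width': 0.08539127662593499}
```

View pics/side0.png

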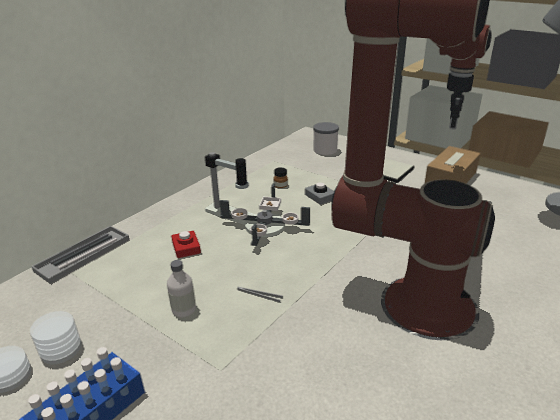

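View pics/top0.png

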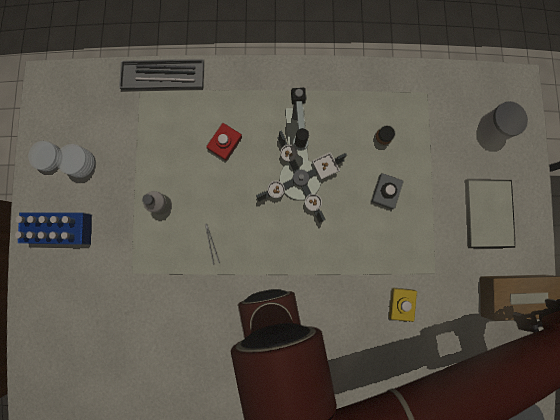

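Top view: release-box candidates are red (224,141), grey (388,190) and yellow (404,305). The grey one matches the description. Dishes: the square one is at (327,165) and the round ones are at (287,153), (276,190) and (313,202). The jar is at (385,134), the bottle at (155,203) and the forceps at (212,243).

Run:
```python
from h import *
import pickle
c=pickle.load(open('top0.pkl','rb'))
im=c['image'][80:225,240:420]
cv2.imwrite('pics/crop0.png',cv2.resize(im,None,fx=4.4,fy=4,interpolation=cv2.INTER_CUBIC)[:600,:800])
s=pickle.load(open('side0.pkl','rb'))
cv2.imwrite('pics/crop1.png',cv2.resize(s['image'][140:260,195:345],None,fx=5,fy=5,interpolation=cv2.INTER_CUBIC))
for n,u,v,z in[('spindle',302,179,.056),('sq',326,165,.044),('clamp',298,94,.204),('btn',390,190,.035)]:
    print(n,onz(c,u,v,z).round(3),bydepth(c,u,v).round(3))
```

```text
spindle [ 0.542 -0.051  0.056] [ 0.543 -0.052  0.049]
sq [ 0.586 -0.122  0.044] [ 0.586 -0.122  0.042]
clamp [ 0.734 -0.032  0.204] [ 0.734 -0.032  0.205]
btn [ 0.515 -0.31   0.035] [ 0.513 -0.306  0.047]
```

View pics/crop0.png

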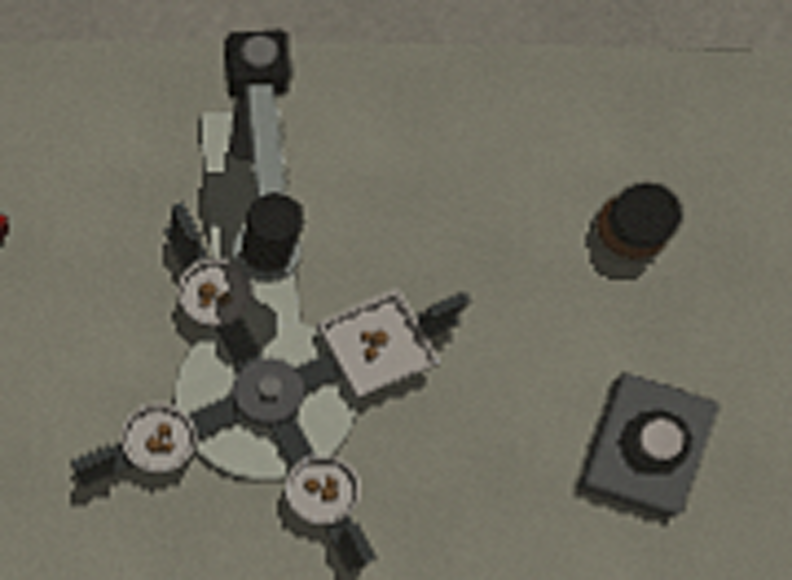

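View pics/crop1.png

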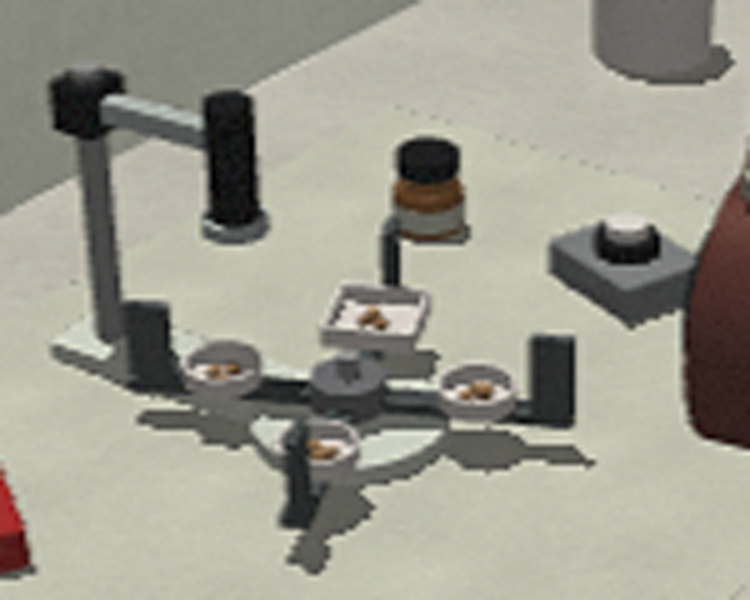

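```bash
cat >> h.py <<'E'
def cloud(c):
    h,w=c['z_map'].shape
    f=h/2/np.tan(np.radians(c['fovy']/2)); K=np.array([[f,0,c['cx']],[0,f,c['cy']],[0,0,1.]])
    g=np.stack(np.meshgrid(np.arange(w),np.arange(h)),-1).reshape(-1,1,2).astype(float)
    p=cv2.undistortPoints(g,K,np.array([c['k1'],0,0,0,0.]))[:,0]
    z=c['z_map'].reshape(-1,1)
    P=np.hstack([p*z,z])@c['T'][:3,:3].T+c['T'][:3,3]
    P[z[:,0]==0]=np.nan
    return P.reshape(h,w,3)
def comps(c,zlo,zhi,box,amin=4):
    P=cloud(c); x0,x1,y0,y1=box
    with np.errstate(invalid='ignore'):
        m=(P[...,2]>zlo)&(P[...,2]<zhi)&(P[...,0]>x0)&(P[...,0]<x1)&(P[...,1]>y0)&(P[...,1]<y1)
    n,l,st,ce=cv2.connectedComponentsWithStats(m.astype(np.uint8),connectivity=8)
    for i in range(1,n):
        if st[i,4]>=amin:
            Q=P[l==i]; (rc,sz,an)=cv2.minAreaRect((Q[:,:2]*1000).astype(np.float32))
            print(st[i,4],'px',ce[i].round(1),'mean',Q.mean(0).round(4),'rect',np.round(rc,1),np.round(sz,1),round(an,1))
E
python3 - <<'E'
from h import *
import pickle
for n in('top','side'):
    c=pickle.load(open(n+'0.pkl','rb'));box=(.38,.8,-.42,.15);print(n)
    print('tabs');comps(c,.070,.085,(.38,.7,-.21,.11))
    print('high');comps(c,.19,.212,box)
    print('spindle');comps(c,.048,.06,(.5,.58,-.09,-.01),2)
    print('dishes');comps(c,.037,.047,(.38,.7,-.21,.11),8)
    print('box');comps(c,.024,.031,(.4,.6,-.4,-.23))
    print('btn');comps(c,.034,.06,(.45,.56,-.37,-.25))
    print('jar');comps(c,.05,.065,(.5,.8,-.42,-.2))
E
```

```text
top
tabs
33 px [281.7 135.4] mean [0.6624 0.0067 0.0787] rect [662.8   6.9] [27.6  7.5] 26.6
33 px [341.7 156.1] mean [ 0.6039 -0.1618  0.0788] rect [ 604.2 -162.1] [ 7.4 28.8] 24.7
31 px [260.8 194.5] mean [0.4943 0.0643 0.0782] rect [494.3  64.4] [ 7.4 27.2] 26.3
32 px [321.3 215.7] mean [ 0.436  -0.1027  0.0786] rect [ 435.9 -103.1] [27.2  7.1] 26.1
high
171 px [298.5  93.7] mean [ 0.7378 -0.0338  0.1981] rect [739.  -34.3] [32.3 34.2] 1.4
144 px [302.1 134.8] mean [ 0.628  -0.0419  0.2037] rect [628.9 -42.2] [30.7 30.6] 54.2
spindle
19 px [300.8 177. ] mean [ 0.5481 -0.0482  0.0546] rect [548.7 -48.2] [11.4 12.3] 61.6
dishes
27 px [285.3 147.7] mean [ 0.6365 -0.0043  0.042 ] rect [635.5  -4.4] [16.1 42.5] 33.8
31 px [290.6 156.9] mean [ 0.6094 -0.0197  0.0414] rect [612.3 -18.8] [27.8 47.3] 33.9
14 px [286.6 153.1] mean [ 0.6209 -0.0081  0.0403] rect [619.7  -8.1] [14.2  8.7] 3.9
113 px [325.3 165.2] mean [ 0.5853 -0.1201  0.0422] rect [ 584.8 -121.7] [60.1 63.1] 26.2
9 px [326.2 164.1] mean [ 0.589  -0.123   0.0399] rect [ 587.7 -122.4] [9.9 6.2] 1.4
184 px [300.5 177.5] mean [ 
[... 1942 characters left out ...]
17.5] mean [ 0.4789 -0.0795  0.0414] rect [479.5 -80.8] [45.5 52.9] 36.7
33 px [304.5 218.7] mean [ 0.4364 -0.0983  0.0427] rect [435.9 -97.3] [27.9 10.6] 29.8
85 px [259.7 230.3] mean [0.5065 0.0286 0.0415] rect [500.2  36.8] [32.6 85.9] 31.7
box
145 px [318.7 191.9] mean [ 0.51   -0.2891  0.0282] rect [ 514.8 -302.6] [71.6 90.9] 75.1
btn
96 px [319.9 187. ] mean [ 0.5104 -0.2964  0.0436] rect [ 512.  -298.5] [43.7 44.3] 42.5
jar
88 px [279.8 171.3] mean [ 0.6753 -0.2907  0.0589] rect [ 678.1 -293.6] [43.8 47.7] 49.8
8 px [317.6 184.1] mean [ 0.5193 -0.296   0.052 ] rect [ 520.  -295.3] [ 9.4 23. ] 21.4
11 px [321.9 184.5] mean [ 0.5066 -0.3028  0.0517] rect [ 505.8 -302.6] [10.9 26.1] 23.1
```

Crops confirm it: the square-rimmed dish sits on the arm pointing at −64°, and the grey box has a white button in a black housing. Axis is (0.549, −0.048), stand yaw about 4.4°, so the carousel must turn about +68.5° CCW. I'll push tab_right (0.436, −0.103), which stays away from the camera.

```bash
cat >> h.py <<'E'
C=np.array([.549,-.0484])
def shift(p,yaw):  # world target of TCP, world direction (deg) of tool x
    s=arm.get_state(); R=s['tcp_rot']; d=R.T@(np.array(p)-s['tool_pos'])
    y0=np.degrees(np.arctan2(R[1,0],R[0,0])); t=(yaw-y0+180)%360-180
    return d.round(4), round(-np.radians(t),3)
def behind(phi,d,r=.126): # CW side of tab at phi deg, d from its mid plane
    a=np.radians(phi); return C+r*np.array([np.cos(a),np.sin(a)])-d*np.array([-np.sin(a),np.cos(a)])
E
python3 - <<'E'
from h import *
b=behind(-154.1,.036);print(b)
print(shift([*b,.231],-64.1),shift([*b,.05],-64.1))
E
```

```text
[ 0.41993086 -0.07105295]
(array([-4.253e-01,  1.000e-04,  3.764e-01]), np.float64(-0.133)) (array([-0.425 ,  0.1811,  0.3764]), np.float64(-0.133))
```

Emit:
{"fn": "drive_tool", "kwargs": {"moves": [{"x":-0.042,"z":0.038,"hand":0},{"x":-0.085,"z":0.075,"hand":0},{"x":-0.128,"z":0.113,"hand":0},{"x":-0.17,"z":0.15,"hand":0},{"x":-0.213,"z":0.188,"hand":0}]}}

```text
invalid input
```

Emit:
{"fn": "drive_tool", "kwargs": {"moves": [{"x":-0.042,"z":0.038,"ay":-0.03,"hand":0},{"x":-0.085,"z":0.075,"ay":-0.06,"hand":0},{"x":-0.128,"z":0.113,"ay":-0.09,"hand":0},{"x":-0.17,"z":0.15,"ay":-0.12,"hand":0},{"x":-0.213,"z":0.188,"ay":-0.133,"hand":0}]}}

```text
invalid input
```

Run:
```python
from h import *
s=arm.get_state();print(s['time_s'],s['tool_pos'],s['tcp_rot'].round(3),s['width'],s['force'])
b=behind(-154.1,.036)
print(shift([*b,.05],-64.1))
```

```text
0.1 [ 0.19578213 -0.59294893  0.23018143] [[ 0.313 -0.     0.95 ]
 [-0.95   0.002  0.313]
 [-0.002 -1.     0.   ]] 0.08539127662593499 [ 0.62363431 -0.19641514 -0.54340244]
(array([-0.425 ,  0.1811,  0.3764]), np.float64(-0.133))
```

Emit:
{"fn": "drive_tool", "kwargs": {"moves": [{"hand":0,"x":-0.042,"y":0,"z":0.038,"ax":0,"ay":0,"az":0},{"hand":0,"x":-0.085,"y":0,"z":0.075,"ax":0,"ay":0,"az":0},{"hand":0,"x":-0.128,"y":0,"z":0.113,"ax":0,"ay":0,"az":0},{"hand":0,"x":-0.17,"y":0,"z":0.15,"ax":0,"ay":0,"az":0},{"hand":0,"x":-0.213,"y":0,"z":0.188,"ax":0,"ay":0,"az":0}]}}

```text
time_s: 0.72
tool_pos: [0.3079, -0.3304, 0.2308]
tcp_rot: [[0.313, -0.0, 0.95], [-0.95, 0.001, 0.313], [-0.001, -1.0, 0.0]]
force: [0.5, -0.9, 1.4]
width: 0.0
```

Emit:
{"fn": "drive_tool", "kwargs": {"moves": [{"hand":0,"x":-0.042,"y":0,"z":0.038,"ax":0,"ay":-0.03,"az":0},{"hand":0,"x":-0.085,"y":0,"z":0.075,"ax":0,"ay":-0.06,"az":0},{"hand":0,"x":-0.128,"y":0,"z":0.113,"ax":0,"ay":-0.09,"az":0},{"hand":0,"x":-0.17,"y":0,"z":0.15,"ax":0,"ay":-0.12,"az":0},{"hand":0,"x":-0.213,"y":0,"z":0.188,"ax":0,"ay":-0.133,"az":0}]}}

```text
time_s: 1.35
tool_pos: [0.4196, -0.0693, 0.2311]
tcp_rot: [[0.437, 0.0, 0.9], [-0.9, -0.0, 0.437], [0.0, -1.0, 0.0]]
force: [0.6, -0.4, -0.1]
width: -0.0001
```

Run:
```python
from h import *
s=arm.get_state();print(s['time_s'],s['tool_pos'],s['tcp_rot'].round(3),s['width'],s['force'])
b=behind(-154.1,.036)
print(shift([*b,.05],-64.1))
```

```text
1.35 [ 0.41959155 -0.06927616  0.23106293] [[ 0.437  0.     0.9  ]
 [-0.9   -0.     0.437]
 [ 0.    -1.     0.   ]] -6.800989182276198e-05 [ 0.6438742  -0.43384118 -0.13133691]
(array([ 0.0017,  0.1811, -0.0005]), np.float64(0.0))
```

Emit:
{"fn": "drive_tool", "kwargs": {"moves": [{"hand":0,"x":0,"y":0.05,"z":0,"ax":0,"ay":0,"az":0},{"hand":0,"x":0,"y":0.1,"z":0,"ax":0,"ay":0,"az":0},{"hand":0,"x":0,"y":0.14,"z":0,"ax":0,"ay":0,"az":0},{"hand":0,"x":0,"y":0.17,"z":0,"ax":0,"ay":0,"az":0},{"hand":0,"x":0,"y":0.181,"z":0,"ax":0,"ay":0,"az":0}]}}

```text
time_s: 1.98
tool_pos: [0.4176, -0.0704, 0.0479]
tcp_rot: [[0.437, -0.004, 0.9], [-0.9, 0.002, 0.437], [-0.003, -1.0, -0.003]]
force: [0.9, -0.2, 0.3]
width: 0.0003
```

Run:
```python
from h import *
s=arm.get_state();print(s['time_s'],s['tool_pos'],s['width'],s['force'])
c=cam('top');cv2.imwrite('pics/top1.png',cv2.resize(c['image'][80:280,220:420],None,fx=3,fy=3))
comps(c,.070,.085,(.38,.7,-.21,.11))
# rows for arc: start commanded d=.036 phi=-154.1
R=s['tcp_rot'];p0=s['tool_pos'];y0=-64.1
def rows(seq):
    for phi,d in seq:
        t=np.array([*behind(phi,d),.05]);q=R.T@(t-p0);print(phi,d,q.round(4),round(-np.radians(phi+90-y0),3))
rows([(-154.1,.028),(-154.1,.020),(-153,.018),(-150,.018),(-146,.018)])
```

```text
1.975 [ 0.41757204 -0.07043409  0.04789112] 0.0002987315388726115 [ 0.94503137 -0.17474121  0.26166343]
33 px [281.7 135.4] mean [0.6624 0.0067 0.0787] rect [662.2   6.5] [29.3  7.4] 24.3
33 px [341.7 156.1] mean [ 0.604  -0.1618  0.0785] rect [ 604.6 -162.5] [ 8.  28.4] 26.2
32 px [260.7 194.7] mean [0.494  0.0646 0.0783] rect [494.3  64.4] [ 7.3 27.3] 26.6
-154.1 0.028 [ 0.0096 -0.0021  0.0018] -0.0
-154.1 0.02 [ 0.0176 -0.0022  0.0018] -0.0
-153 0.018 [ 0.022  -0.0022  0.0015] -0.019
-150 0.018 [ 0.0286 -0.0022  0.0009] -0.072
-146 0.018 [ 0.0375 -0.0022  0.0006] -0.141
```

View pics/top1.png

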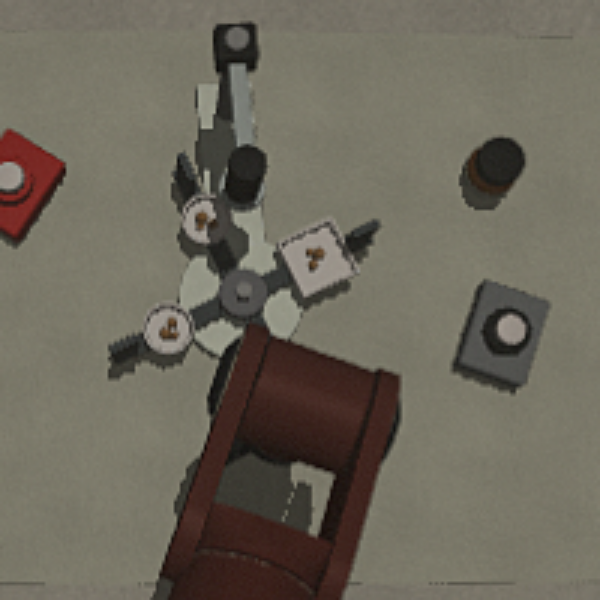

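The arm hides tab_right from above, but the other three tabs are visible and haven't moved. I start the push.

Emit:
{"fn": "drive_tool", "kwargs": {"moves": [{"hand":0,"x":0.008,"y":0,"z":0.001,"ax":0,"ay":0,"az":0},{"hand":0,"x":0.014,"y":0,"z":0.001,"ax":0,"ay":0,"az":0},{"hand":0,"x":0.02,"y":0,"z":0.001,"ax":0,"ay":-0.01,"az":0},{"hand":0,"x":0.025,"y":0,"z":0.001,"ax":0,"ay":-0.04,"az":0},{"hand":0,"x":0.03,"y":0,"z":0.001,"ax":0,"ay":-0.08,"az":0}]}}

```text
time_s: 2.65
tool_pos: [0.4339, -0.0982, 0.051]
tcp_rot: [[0.508, 0.001, 0.861], [-0.861, -0.0, 0.508], [0.0, -1.0, 0.0]]
force: [-0.9, 0.8, 0.5]
width: 0.0002
```

```bash
cat >> h.py <<'E'
def angle(c):
    """fit carousel from visible tabs: returns square-tab direction deg (mean over tabs)"""
    P=cloud(c); r=np.hypot(P[...,0]-C[0],P[...,1]-C[1])
    with np.errstate(invalid='ignore'):
        m=(P[...,2]>.070)&(P[...,2]<.085)&(r>.108)&(r<.144)
    n,l,st,ce=cv2.connectedComponentsWithStats(m.astype(np.uint8),connectivity=8)
    for i in range(1,n):
        if st[i,4]>=15:
            q=P[l==i].mean(0); print('  tab',st[i,4],q.round(4),round(float(np.degrees(np.arctan2(q[1]-C[1],q[0]-C[0]))),2), round(float(np.hypot(*(q[:2]-C))),4))
def rows(seq,z=.048):
    s=arm.get_state();R=s['tcp_rot'];p0=s['tool_pos'];y0=np.degrees(np.arctan2(R[1,0],R[0,0]))
    for phi,d in seq:
        t=np.array([*behind(phi,d),z]);q=R.T@(t-p0);print(phi,d,q.round(4),round(-np.radians((phi+90-y0+180)%360-180),3))
def polar():
    s=arm.get_state();R=s['tcp_rot'];p=s['tool_pos']; d=p[:2]-C
    y0=np.degrees(np.arctan2(R[1,0],R[0,0])); a=np.radians(y0-90)
    e=np.array([np.cos(a),np.sin(a)]);t=np.array([-np.sin(a),np.cos(a)])
    print('t',s['time_s'],'tcp',p.round(4),'yaw-90',y0-90,'radial',d@e,'tang',d@t,'F',s['force'].round(1),'w',s['width'])
E
python3 - <<'E'
from h import *
polar()
c=cam('top');angle(c)
E
```

```text
t 2.65 tcp [ 0.4339 -0.0982  0.051 ] yaw-90 -149.45620233112516 radial 0.12443878410454973 tang -0.015607870763962247 F [-0.9  0.8  0.5] w 0.00016932433322365542
  tab 32 [0.6563 0.0171 0.0782] 31.42 0.1257
  tab 33 [ 0.6152 -0.1563  0.0784] -58.47 0.1266
  tab 32 [0.4829 0.0596 0.078 ] 121.46 0.1266
```

Run:
```python
from h import *
rows([(p,.018) for p in(-146,-143,-140,-137,-134)],.05)
```

```text
-146 0.018 [ 0.0047  0.0011 -0.0025] -0.06
-143 0.018 [ 0.0113  0.0011 -0.0029] -0.112
-140 0.018 [ 0.018   0.0011 -0.0029] -0.164
-137 0.018 [ 0.0247  0.0011 -0.0026] -0.217
-134 0.018 [ 0.0313  0.0011 -0.0019] -0.269
```

Emit:
{"fn": "drive_tool", "kwargs": {"moves": [{"hand":0,"x":0.005,"y":0,"z":-0.002,"ax":0,"ay":-0.06,"az":0},{"hand":0,"x":0.011,"y":0,"z":-0.003,"ax":0,"ay":-0.112,"az":0},{"hand":0,"x":0.018,"y":0,"z":-0.003,"ax":0,"ay":-0.164,"az":0},{"hand":0,"x":0.025,"y":0,"z":-0.003,"ax":0,"ay":-0.217,"az":0},{"hand":0,"x":0.031,"y":0,"z":-0.002,"ax":0,"ay":-0.269,"az":0}]}}

```text
time_s: 3.32
tool_pos: [0.4477, -0.1259, 0.0507]
tcp_rot: [[0.719, 0.0, 0.695], [-0.695, -0.0, 0.719], [0.0, -1.0, -0.0]]
force: [-1.0, -0.1, 0.6]
width: -0.0003
```

Run:
```python
from h import *
polar()
c=cam('top');angle(c)
rows([(p,.018) for p in(-131,-128,-125,-122,-119)],.05)
```

```text
t 3.325 tcp [ 0.4477 -0.1259  0.0507] yaw-90 -134.0500039667107 radial 0.12612091708629503 tang -0.01896966686063091 F [-1.  -0.1  0.6] w -0.00030887094095975953
  tab 29 [0.6371 0.0406 0.0786] 45.3 0.1253
  tab 35 [ 0.6385 -0.1374  0.0782] -44.83 0.1263
  tab 28 [0.4597 0.0402 0.0788] 135.23 0.1258
-131 0.018 [ 0.0069  0.001  -0.0007] -0.052
-128 0.018 [ 0.0136  0.001  -0.0011] -0.105
-125 0.018 [ 0.0203  0.001  -0.0012] -0.157
-122 0.018 [ 0.0269  0.001  -0.0009] -0.209
-119 0.018 [ 0.0335  0.001  -0.0003] -0.262
```

Emit:
{"fn": "drive_tool", "kwargs": {"moves": [{"hand":0,"x":0.007,"y":0,"z":-0.001,"ax":0,"ay":-0.052,"az":0},{"hand":0,"x":0.0135,"y":0,"z":-0.001,"ax":0,"ay":-0.105,"az":0},{"hand":0,"x":0.02,"y":0,"z":-0.001,"ax":0,"ay":-0.157,"az":0},{"hand":0,"x":0.027,"y":0,"z":-0.001,"ax":0,"ay":-0.209,"az":0},{"hand":0,"x":0.0335,"y":0,"z":0,"ax":0,"ay":-0.262,"az":0}]}}

```text
time_s: 4.0
tool_pos: [0.4715, -0.149, 0.0506]
tcp_rot: [[0.874, -0.0, 0.486], [-0.486, -0.0, 0.874], [-0.0, -1.0, -0.0]]
force: [-1.5, -0.2, -0.2]
width: -0.0
```

Run:
```python
from h import *
polar()
c=cam('top');angle(c)
rows([(p,.018) for p in(-116,-113,-110,-107,-104)],.05)
```

```text
t 4.0 tcp [ 0.4715 -0.149   0.0506] yaw-90 -119.07339812744075 radial 0.1255896246384079 tang -0.018811715626770528 F [-1.5 -0.2 -0.2] w -1.0994741208963711e-05
  tab 32 [ 0.6581 -0.1115  0.0779] -30.03 0.1261
  tab 34 [0.6117 0.0605 0.0782] 60.07 0.1256
  tab 29 [0.4403 0.0146 0.0783] 149.89 0.1257
-116 0.018 [ 0.0068  0.0008 -0.0011] -0.053
-113 0.018 [ 0.0134  0.0008 -0.0016] -0.105
-110 0.018 [ 0.0201  0.0008 -0.0016] -0.157
-107 0.018 [ 0.0267  0.0008 -0.0014] -0.21
-104 0.018 [ 0.0334  0.0009 -0.0007] -0.262
```

Emit:
{"fn": "drive_tool", "kwargs": {"moves": [{"hand":0,"x":0.007,"y":0,"z":-0.001,"ax":0,"ay":-0.052,"az":0},{"hand":0,"x":0.0135,"y":0,"z":-0.0015,"ax":0,"ay":-0.105,"az":0},{"hand":0,"x":0.02,"y":0,"z":-0.0015,"ax":0,"ay":-0.157,"az":0},{"hand":0,"x":0.027,"y":0,"z":-0.001,"ax":0,"ay":-0.209,"az":0},{"hand":0,"x":0.0335,"y":0,"z":-0.0005,"ax":0,"ay":-0.262,"az":0}]}}

```text
time_s: 4.68
tool_pos: [0.5005, -0.1657, 0.0506]
tcp_rot: [[0.97, -0.0, 0.243], [-0.243, -0.0, 0.97], [-0.0, -1.0, -0.0]]
force: [-0.6, -0.3, 0.0]
width: 0.0003
```

Run:
```python
from h import *
polar()
c=cam('top');angle(c)
rows([(p,.018) for p in(-101,-98,-95,-93,-92)],.05)
```

```text
t 4.675 tcp [ 0.5005 -0.1657  0.0506] yaw-90 -104.08855203242123 radial 0.1255697624764452 tang -0.018447702008693556 F [-0.6 -0.3  0. ] w 0.00030457558447818207
  tab 31 [ 0.6709 -0.0814  0.0789] -15.16 0.1263
  tab 36 [0.5814 0.0734 0.0781] 75.09 0.1261
  tab 31 [ 0.4283 -0.0159  0.0785] 164.93 0.125
-101 0.018 [ 0.0065  0.0008 -0.0011] -0.053
-98 0.018 [ 0.0131  0.0008 -0.0015] -0.105
-95 0.018 [ 0.0198  0.0008 -0.0016] -0.158
-93 0.018 [ 0.0242  0.0008 -0.0015] -0.192
-92 0.018 [ 0.0265  0.0008 -0.0013] -0.21
```

Emit:
{"fn": "drive_tool", "kwargs": {"moves": [{"hand":0,"x":0.0065,"y":0,"z":-0.001,"ax":0,"ay":-0.052,"az":0},{"hand":0,"x":0.013,"y":0,"z":-0.0015,"ax":0,"ay":-0.105,"az":0},{"hand":0,"x":0.02,"y":0,"z":-0.0015,"ax":0,"ay":-0.157,"az":0},{"hand":0,"x":0.0245,"y":0,"z":-0.0015,"ax":0,"ay":-0.192,"az":0},{"hand":0,"x":0.0265,"y":0,"z":-0.001,"ax":0,"ay":-0.21,"az":0}]}}

```text
time_s: 5.35
tool_pos: [0.526, -0.173, 0.0504]
tcp_rot: [[0.999, -0.0, 0.036], [-0.036, -0.0, 0.999], [-0.0, -1.0, -0.0]]
force: [-0.6, -0.9, -0.4]
width: 0.0
```

Run:
```python
from h import *
import pickle
polar()
for n in('top','side'):
    c=cam(n);pickle.dump(c,open(n+'2.pkl','wb'));print(n);angle(c)
    cv2.imwrite(f'pics/{n}2.png',cv2.resize(c['image'][80:260,190:400],None,fx=3.3,fy=3.3,interpolation=cv2.INTER_CUBIC))
    print('lens/clamp');comps(c,.19,.212,(.5,.8,-.15,.1));comps(c,.118,.15,(.58,.68,-.1,.03))
    print('spindle');comps(c,.048,.06,(.5,.58,-.09,-.01),4)
```

```text
t 5.35 tcp [ 0.526  -0.173   0.0504] yaw-90 -92.06353806954323 radial 0.12534057007237204 tang -0.01846560170683107 F [-0.6 -0.9 -0.4] w 1.6616186057543163e-05
top
  tab 34 [0.5556 0.0777 0.0783] 86.99 0.1262
  tab 30 [ 0.4227 -0.041   0.0785] 176.65 0.1265
lens/clamp
173 px [298.3  93.7] mean [ 0.7377 -0.0335  0.1981] rect [738.9 -33.7] [32.2 36.3] 2.4
149 px [302.  134.7] mean [ 0.6283 -0.0418  0.2034] rect [631.4 -41.1] [36.  31.6] 31.2
10 px [343.5 184. ] mean [ 0.5048 -0.1438  0.2008] rect [ 504.7 -143.6] [9.1 1.2] 36.6
90 px [299.5 145.5] mean [ 0.6197 -0.0398  0.1316] rect [624.1 -40.6] [40.9 29.6] 73.3
spindle
19 px [300.9 176.8] mean [ 0.5485 -0.0485  0.0548] rect [549.1 -48.4] [11.4 11.4] 62.9
side
  tab 51 [ 0.5261 -0.1652  0.0774] -101.08 0.119
  tab 32 [ 0.6746 -0.0502  0.0772] -0.82 0.1256
  tab 43 [ 0.4237 -0.0367  0.0773] 174.67 0.1259
  tab 42 [0.5563 0.0818 0.0772] 86.81 0.1304
lens/clamp
86 px [211.3 155.8] mean [ 0.7354 -0.0261  0.1986] rect [736.5 -30.8] [36.3 39.2] 0.9
99 px [288.9 159. ] mean [ 0.5229 -0.1387  0.201 ] rect [ 528.8 -140.3] [18.2 56.4] 89.4
89 px [239.7 162.3] mean [ 0.6265 -0.0347  0.2019] rect [628.4 -37.4] [32.5 28.4] 75.3
5 px [222.  160.6] mean [ 0.6961 -0.0311  0.1908] rect [696.7 -31. ] [15.   6.1] 18.9
120 px [241.3 183.4] mean [ 0.6228 -0.0313  0.1345] rect [625.9 -35.4] [40.  34.1] 43.7
spindle
20 px [263.8 211.8] mean [ 0.5499 -0.0446  0.0539] rect [549.6 -45.4] [12.2 18. ] 38.2
```

View pics/top2.png

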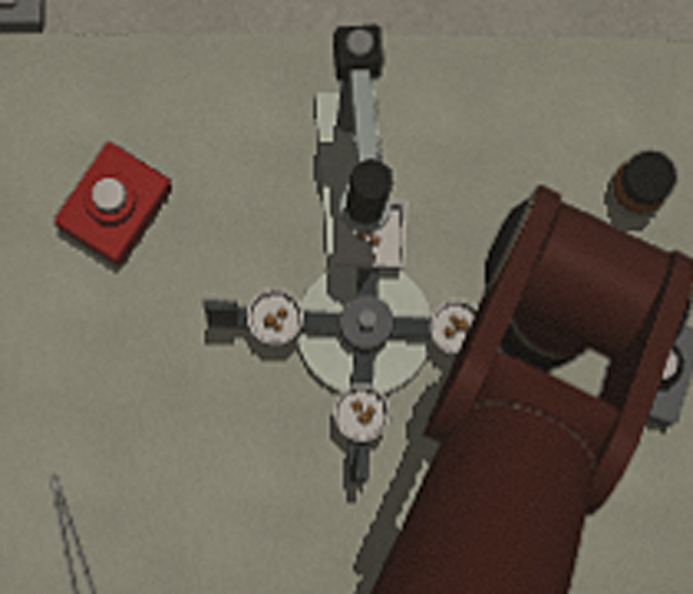

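View pics/side2.png

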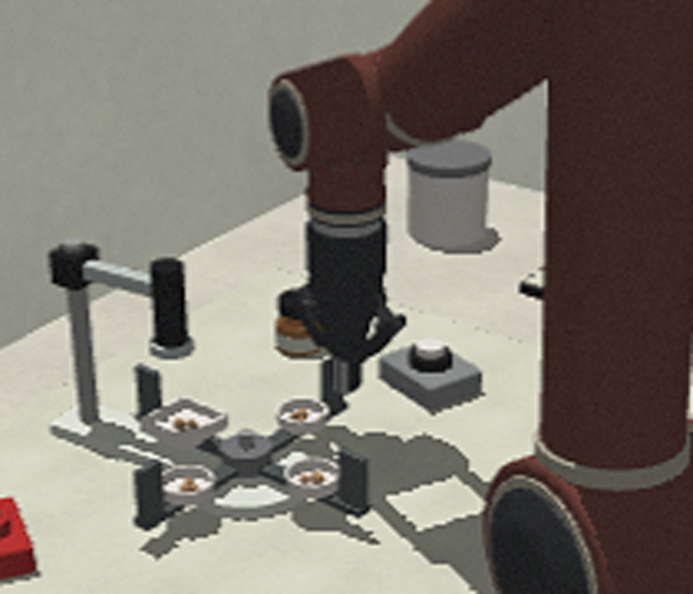

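Run:
```python
from h import *
s=arm.get_state();R=s['tcp_rot'];p0=s['tool_pos'];d0=p0[:2]-C
for g in(2,4,6,7,7.6):
    a=np.radians(g);q=np.array([[np.cos(a),-np.sin(a)],[np.sin(a),np.cos(a)]])@d0+C
    print(g,(R.T@(np.array([*q,p0[2]])-p0)).round(4),-a)
```

```text
2 [ 0.0044  0.     -0.0006] -0.03490658503988659
4 [ 0.0088  0.     -0.001 ] -0.06981317007977318
6 [ 0.0132  0.     -0.0012] -0.10471975511965978
7 [ 0.0154  0.     -0.0013] -0.12217304763960307
7.6 [ 0.0167  0.     -0.0013] -0.13264502315156904
```

Emit:
{"fn": "drive_tool", "kwargs": {"moves": [{"hand":0,"x":0.0045,"y":0,"z":-0.0006,"ax":0,"ay":-0.035,"az":0},{"hand":0,"x":0.0088,"y":0,"z":-0.001,"ax":0,"ay":-0.07,"az":0},{"hand":0,"x":0.0125,"y":0,"z":-0.0012,"ax":0,"ay":-0.1,"az":0},{"hand":0,"x":0.0145,"y":0,"z":-0.0013,"ax":0,"ay":-0.115,"az":0},{"hand":0,"x":0.0154,"y":0,"z":-0.0013,"ax":0,"ay":-0.122,"az":0}]}}

```text
time_s: 6.08
tool_pos: [0.5414, -0.1747, 0.0503]
tcp_rot: [[0.996, -0.0, -0.086], [0.086, -0.0, 0.996], [-0.0, -1.0, -0.0]]
force: [-0.9, -0.2, 0.4]
width: -0.0001
```

Run:
```python
from h import *
import pickle
polar()
for n in('top','side'):
    c=cam(n);pickle.dump(c,open(n+'3.pkl','wb'));print(n);angle(c)
    cv2.imwrite(f'pics/{n}3.png',cv2.resize(c['image'][80:260,190:400],None,fx=3.3,fy=3.3,interpolation=cv2.INTER_CUBIC))
    P=cloud(c)
    print('clamp top');comps(c,.2005,.21,(.5,.8,-.15,.1))
```

```text
t 6.075 tcp [ 0.5414 -0.1747  0.0503] yaw-90 -85.03891999602709 radial 0.12520659105187273 tang -0.0184557245735756 F [-0.9 -0.2  0.4] w -0.00010062045507019543
top
  tab 31 [0.5404 0.077  0.0785] 93.92 0.1257
  tab 32 [ 0.423  -0.0567  0.0786] -176.25 0.1262
clamp top
45 px [298.7  92.6] mean [ 0.7386 -0.0341  0.2032] rect [739.  -33.6] [17.8 19.6] 89.7
129 px [302.2 134.3] mean [ 0.629  -0.0421  0.2048] rect [629.3 -42. ] [30.6 30.4] 69.8
6 px [344.5 177.8] mean [ 0.5196 -0.1458  0.2046] rect [ 520.1 -145.4] [10.6  0.7] 34.0
side
  tab 52 [ 0.5438 -0.1659  0.0772] -92.51 0.1176
  tab 35 [ 0.6747 -0.0353  0.0769] 5.93 0.1263
  tab 39 [ 0.4233 -0.052   0.0774] -178.35 0.1258
  tab 40 [0.541  0.0811 0.0766] 93.53 0.1297
clamp top
22 px [210.9 153.3] mean [ 0.7409 -0.0305  0.2041] rect [740.5 -30.7] [18.5 20.2] 44.8
38 px [286.1 156.4] mean [ 0.535  -0.141   0.2056] rect [ 537.8 -140.2] [48.9 12.1] 8.1
54 px [239.8 160.8] mean [ 0.6276 -0.0367  0.2059] rect [630.3 -37.1] [32.5 30.4] 4.3
```

View pics/side3.png

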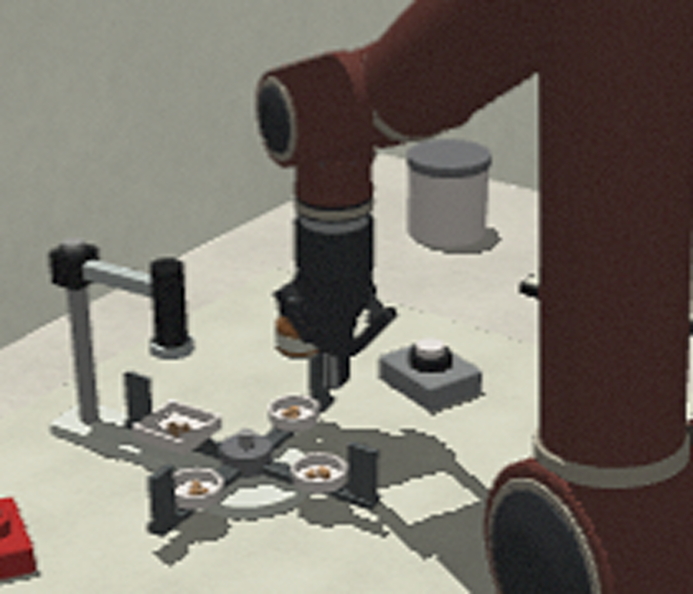

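View pics/top3.png

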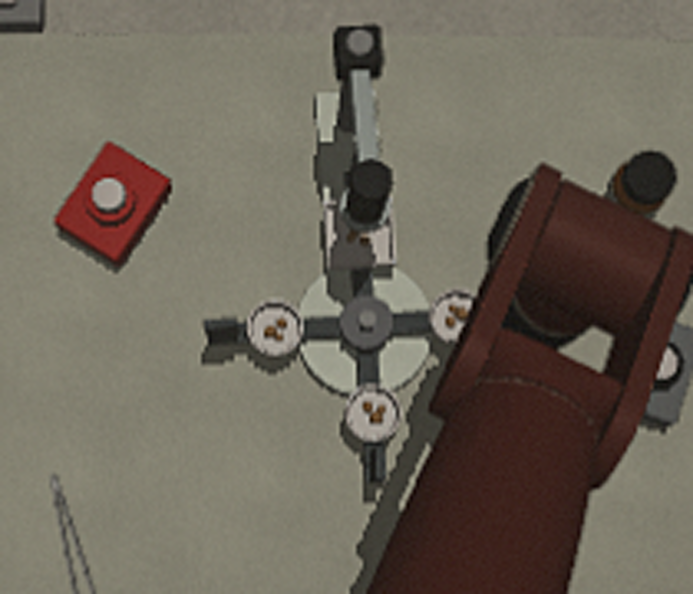

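Square arm at 3.85°, lens direction 4.4° (from column top and barrel). I nudge 0.5° more, then back off the tab.

Emit:
{"fn": "drive_tool", "kwargs": {"moves": [{"hand":0,"x":0.0005,"y":0,"z":0,"ax":0,"ay":-0.004,"az":0},{"hand":0,"x":0.001,"y":0,"z":0,"ax":0,"ay":-0.009,"az":0},{"hand":0,"x":0.0012,"y":0,"z":0,"ax":0,"ay":-0.009,"az":0},{"hand":0,"x":0.0012,"y":0,"z":0,"ax":0,"ay":-0.009,"az":0},{"hand":0,"x":0.0012,"y":0,"z":0,"ax":0,"ay":-0.009,"az":0}]}}

```text
time_s: 6.8
tool_pos: [0.5425, -0.1747, 0.0503]
tcp_rot: [[0.996, 0.0, -0.095], [0.095, -0.0, 0.996], [0.0, -1.0, -0.0]]
force: [-1.3, -0.6, 1.4]
width: 0.0001
```

Run:
```python
from h import *
polar()
for i in range(2):
  c=cam('top');angle(c)
```

```text
t 6.8 tcp [ 0.5425 -0.1747  0.0503] yaw-90 -84.56291550693852 radial 0.1250712924249688 tang -0.018437343109615194 F [-1.3 -0.6  1.4] w 0.0001112301619126765
  tab 33 [0.5396 0.0772 0.0777] 94.28 0.126
  tab 30 [ 0.4227 -0.0575  0.0791] -175.89 0.1267
  tab 34 [0.5393 0.0769 0.0777] 94.42 0.1257
  tab 30 [ 0.4227 -0.0575  0.0788] -175.88 0.1267
```

Now 4.2°, close enough to 4.4°. I back off and rise.

Emit:
{"fn": "drive_tool", "kwargs": {"moves": [{"hand":0,"x":-0.01,"y":0,"z":0,"ax":0,"ay":0,"az":0},{"hand":0,"x":-0.022,"y":0,"z":0,"ax":0,"ay":0,"az":0},{"hand":0,"x":-0.025,"y":-0.04,"z":0,"ax":0,"ay":0,"az":0},{"hand":0,"x":-0.025,"y":-0.09,"z":0,"ax":0,"ay":0,"az":0},{"hand":0,"x":-0.025,"y":-0.13,"z":0,"ax":0,"ay":0,"az":0}]}}

```text
time_s: 7.52
tool_pos: [0.5171, -0.1771, 0.1822]
tcp_rot: [[0.996, 0.001, -0.095], [0.095, -0.0, 0.996], [0.001, -1.0, -0.001]]
force: [0.1, -1.2, 0.5]
width: -0.0002
```

Run:
```python
from h import *
polar()
print(shift([.514,-.3045,.18],5.4), shift([.514,-.3045,.07],5.4))
```

```text
t 7.525 tcp [ 0.5171 -0.1771  0.1822] yaw-90 -84.5762260067516 radial 0.1251081882440177 tang -0.04397104423223553 F [ 0.1 -1.2  0.5] w -0.00023563558413979292
(array([-0.0151,  0.0023, -0.1265]), np.float64(0.0)) (array([-0.0152,  0.1123, -0.1265]), np.float64(0.0))
```

Emit:
{"fn": "drive_tool", "kwargs": {"moves": [{"hand":0,"x":-0.003,"y":0,"z":-0.03,"ax":0,"ay":0,"az":0},{"hand":0,"x":-0.006,"y":0,"z":-0.06,"ax":0,"ay":0,"az":0},{"hand":0,"x":-0.01,"y":0,"z":-0.09,"ax":0,"ay":0,"az":0},{"hand":0,"x":-0.013,"y":0,"z":-0.115,"ax":0,"ay":0,"az":0},{"hand":0,"x":-0.015,"y":0,"z":-0.1265,"ax":0,"ay":0,"az":0}]}}

```text
time_s: 8.15
tool_pos: [0.5142, -0.3055, 0.1802]
tcp_rot: [[0.996, -0.0, -0.094], [0.094, 0.0, 0.996], [-0.0, -1.0, 0.0]]
force: [0.5, 0.1, 0.1]
width: 0.0003
```

Run:
```python
from h import *
import pickle
polar()
for n in('top','side'):
    c=cam(n);print(n);angle(c)
    cv2.imwrite(f'pics/{n}4.png',cv2.resize(c['image'][80:260,190:400],None,fx=3.3,fy=3.3,interpolation=cv2.INTER_CUBIC))
    c=pickle.load(open(n+'0.pkl','rb'));P=cloud(c);im=c['image'].astype(int)
    with np.errstate(invalid='ignore'):
        m=(np.abs(P[...,0]-.514)<.03)&(np.abs(P[...,1]+.303)<.03)&(P[...,2]>.033)&(im.min(2)>120)
    ys,xs=np.nonzero(m);Q=P[m];print('white',len(Q),xs.mean(),ys.mean(),Q.mean(0),np.percentile(Q[:,2],[10,50,90]),cv2.minEnclosingCircle((Q[:,:2]*1000).astype(np.float32)))
    for z in(.048,.052):print(z,onz(c,xs.mean(),ys.mean(),z))
```

```text
t 8.15 tcp [ 0.5142 -0.3055  0.1802] yaw-90 -84.62744798277448 radial 0.25268112517861585 tang -0.05873665822496506 F [0.5 0.1 0.1] w 0.0002526219491930291
top
  tab 31 [ 0.5584 -0.1737  0.078 ] -85.71 0.1256
  tab 35 [0.5393 0.0768 0.0783] 94.42 0.1256
  tab 30 [ 0.4227 -0.0576  0.0781] -175.85 0.1266
white 64 389.875 189.265625 [ 0.51500465 -0.30526746  0.04877206] [0.04638913 0.04889527 0.05093361] ((514.815185546875, -305.5208740234375), 13.147308349609375)
0.048 [ 0.51511297 -0.30549324  0.048     ]
0.052 [ 0.51451719 -0.30429361  0.052     ]
side
  tab 25 [ 0.5587 -0.1692  0.0777] -85.41 0.1212
  tab 34 [ 0.6756 -0.0347  0.0773] 6.16 0.1273
  tab 45 [ 0.4245 -0.0537  0.0771] -177.57 0.1246
  tab 40 [0.5399 0.0815 0.077 ] 94.02 0.1302
white 27 319.7037037037037 184.1851851851852 [ 0.51455528 -0.30149901  0.05090307] [0.04887042 0.05104186 0.05272804] ((514.2044677734375, -302.71826171875), 17.582731246948242)
0.048 [ 0.51756583 -0.30627178  0.048     ]
0.052 [ 0.51339043 -0.29966175  0.052     ]
```

View pics/top4.png

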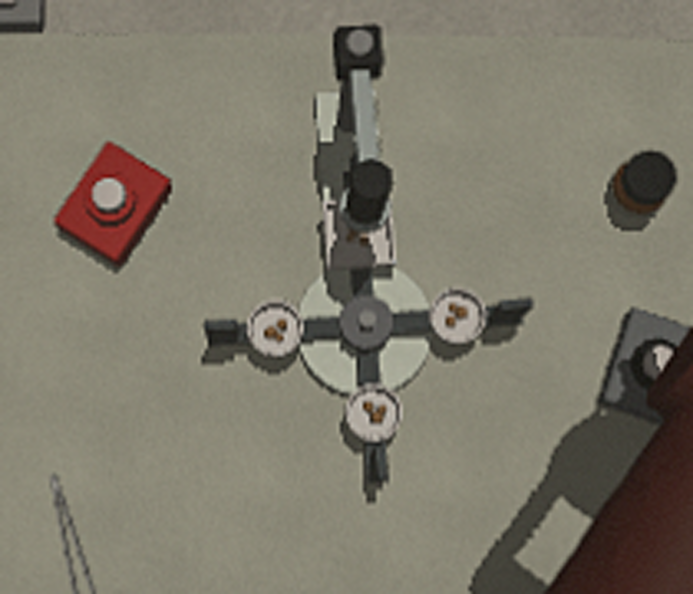

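View pics/side4.png

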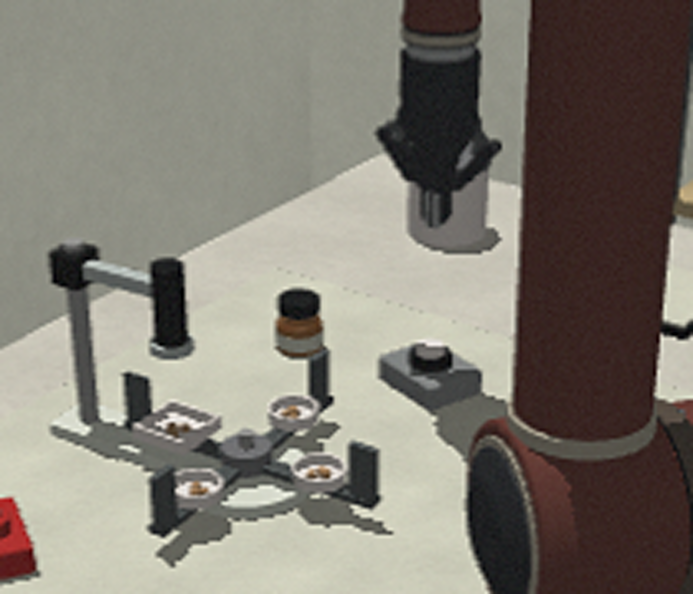

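Carousel stands alone at 4.3° (lens 4.4°). Button top is at (0.515, −0.305, ~0.050). Descend onto it.

Emit:
{"fn": "drive_tool", "kwargs": {"moves": [{"hand":0,"x":0,"y":0.04,"z":0,"ax":0,"ay":0,"az":0},{"hand":0,"x":0,"y":0.08,"z":0,"ax":0,"ay":0,"az":0},{"hand":0,"x":0,"y":0.105,"z":0,"ax":0,"ay":0,"az":0},{"hand":0,"x":0,"y":0.118,"z":0,"ax":0,"ay":0,"az":0},{"hand":0,"x":0,"y":0.122,"z":0,"ax":0,"ay":0,"az":0}]}}

```text
time_s: 8.88
tool_pos: [0.5146, -0.3037, 0.0579]
tcp_rot: [[0.995, -0.001, -0.095], [0.095, 0.001, 0.995], [-0.001, -1.0, 0.001]]
force: [-0.3, -1.2, -0.8]
width: -0.0001
```

Run:
```python
from h import *
polar();print(shift([.5147,-.305,.05],5.4))
c=cam('side');cv2.imwrite('pics/side5.png',cv2.resize(c['image'][140:230,270:390],None,fx=6,fy=6,interpolation=cv2.INTER_CUBIC))
```

```text
t 8.875 tcp [ 0.5146 -0.3037  0.0579] yaw-90 -84.52243115210975 radial 0.2508431215272192 tang -0.058567067203296796 F [-0.3 -1.2 -0.8] w -5.5464442512157305e-05
(array([-0.0001,  0.0079, -0.0013]), np.float64(0.001))
```

View pics/side5.png

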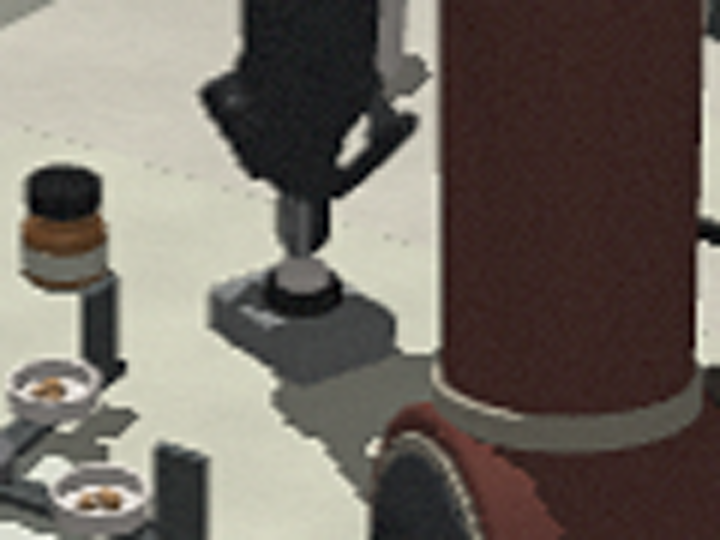

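The closed fingertip stands just above the white button (crop 302,268). Press slowly.

Emit:
{"fn": "drive_tool", "kwargs": {"moves": [{"hand":0,"x":0,"y":0.003,"z":-0.001,"ax":0,"ay":0,"az":0},{"hand":0,"x":0,"y":0.006,"z":-0.001,"ax":0,"ay":0,"az":0},{"hand":0,"x":0,"y":0.008,"z":-0.001,"ax":0,"ay":0,"az":0},{"hand":0,"x":0,"y":0.01,"z":-0.001,"ax":0,"ay":0,"az":0},{"hand":0,"x":0,"y":0.01,"z":-0.001,"ax":0,"ay":0,"az":0}]}}

```text
time_s: 9.55
tool_pos: [0.515, -0.3055, 0.0486]
tcp_rot: [[0.995, 0.0, -0.095], [0.095, -0.0, 0.995], [0.0, -1.0, -0.0]]
force: [0.0, 0.5, 1.8]
width: -0.0
```

Emit:
{"fn": "drive_tool", "kwargs": {"moves": [{"hand":0,"x":0,"y":0.001,"z":0,"ax":0,"ay":0,"az":0},{"hand":0,"x":0,"y":0.002,"z":0,"ax":0,"ay":0,"az":0},{"hand":0,"x":0,"y":0.003,"z":0,"ax":0,"ay":0,"az":0},{"hand":0,"x":0,"y":0.003,"z":0,"ax":0,"ay":0,"az":0},{"hand":0,"x":0,"y":0.003,"z":0,"ax":0,"ay":0,"az":0}]}}

```text
time_s: 10.18
tool_pos: [0.5149, -0.3055, 0.0456]
tcp_rot: [[0.995, 0.0, -0.095], [0.095, -0.0, 0.995], [0.0, -1.0, -0.0]]
force: [-0.4, -0.8, 3.6]
width: -0.0004
```

Emit:
{"fn": "drive_tool", "kwargs": {"moves": [{"hand":0,"x":0,"y":0.001,"z":0,"ax":0,"ay":0,"az":0},{"hand":0,"x":0,"y":0.002,"z":0,"ax":0,"ay":0,"az":0},{"hand":0,"x":0,"y":0.002,"z":0,"ax":0,"ay":0,"az":0},{"hand":0,"x":0,"y":0.002,"z":0,"ax":0,"ay":0,"az":0},{"hand":0,"x":0,"y":0.002,"z":0,"ax":0,"ay":0,"az":0}]}}

```text
time_s: 10.8
tool_pos: [0.515, -0.3055, 0.044]
tcp_rot: [[0.995, 0.0, -0.095], [0.095, -0.0, 0.995], [0.0, -1.0, -0.0]]
force: [-2.4, 0.5, 7.9]
width: 0.0001
```

Emit:
{"fn": "drive_tool", "kwargs": {"moves": [{"hand":0,"x":0,"y":0.0005,"z":0,"ax":0,"ay":0,"az":0},{"hand":0,"x":0,"y":0.001,"z":0,"ax":0,"ay":0,"az":0},{"hand":0,"x":0,"y":0.001,"z":0,"ax":0,"ay":0,"az":0},{"hand":0,"x":0,"y":0.001,"z":0,"ax":0,"ay":0,"az":0},{"hand":0,"x":0,"y":0.001,"z":0,"ax":0,"ay":0,"az":0}]}}

```text
time_s: 11.42
tool_pos: [0.515, -0.3055, 0.0439]
tcp_rot: [[0.995, -0.0, -0.095], [0.095, -0.0, 0.995], [-0.0, -1.0, -0.0]]
force: [-4.5, 2.5, 12.3]
width: 0.0
```

Run:
```python
from h import *
polar()
c=cam('side');cv2.imwrite('pics/side6.png',cv2.resize(c['image'][140:230,270:390],None,fx=6,fy=6,interpolation=cv2.INTER_CUBIC))
```

```text
t 11.425 tcp [ 0.515  -0.3055  0.0439] yaw-90 -84.54872410530518 radial 0.2527457573923223 tang -0.05822920791453157 F [-4.5  2.5 12.3] w 1.0889057435951254e-05
```

View pics/side6.png

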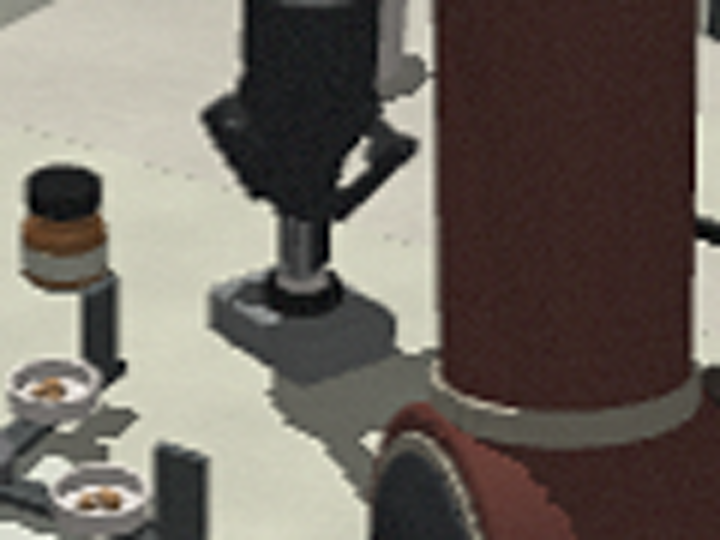

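The stop is reached: 1 mm more command moved the tip only 0.1 mm and force rose to 12 N, about 6 mm below the free height. Release.

Emit:
{"fn": "drive_tool", "kwargs": {"moves": [{"hand":0,"x":0,"y":-0.005,"z":0,"ax":0,"ay":0,"az":0},{"hand":0,"x":0,"y":-0.012,"z":0,"ax":0,"ay":0,"az":0},{"hand":0,"x":0,"y":-0.04,"z":0,"ax":0,"ay":0,"az":0},{"hand":0,"x":0,"y":-0.09,"z":0,"ax":0,"ay":0,"az":0},{"hand":0,"x":0,"y":-0.14,"z":0,"ax":0,"ay":0,"az":0}]}}

```text
time_s: 12.1
tool_pos: [0.5139, -0.3046, 0.1821]
tcp_rot: [[0.995, -0.002, -0.095], [0.095, 0.002, 0.995], [-0.002, -1.0, 0.002]]
force: [1.2, 0.0, -0.4]
width: 0.0001
```

Emit:
{"fn": "drive_tool", "kwargs": {"moves": [{"hand":0,"x":-0.04,"y":0,"z":-0.03,"ax":0,"ay":0,"az":0},{"hand":0,"x":-0.08,"y":0,"z":-0.06,"ax":0,"ay":0,"az":0},{"hand":0,"x":-0.11,"y":0,"z":-0.09,"ax":0,"ay":0,"az":0},{"hand":0,"x":-0.12,"y":0,"z":-0.1,"ax":0,"ay":0,"az":0},{"hand":0,"x":-0.12,"y":0,"z":-0.1,"ax":0,"ay":0,"az":0}]}}

```text
time_s: 12.72
tool_pos: [0.4044, -0.4162, 0.1816]
tcp_rot: [[0.996, -0.0, -0.093], [0.093, 0.001, 0.996], [-0.0, -1.0, 0.002]]
force: [0.3, 0.3, 0.0]
width: 0.0003
```

Run:
```python
from h import *
import pickle
polar()
for n in('top','side'):
    c=cam(n);print(n);angle(c)
    cv2.imwrite(f'pics/{n}7.png',c['image'])
    P=cloud(c);im=c['image'].astype(int)
    with np.errstate(invalid='ignore'):
        m=(np.abs(P[...,0]-.514)<.03)&(np.abs(P[...,1]+.303)<.03)&(P[...,2]>.033)&(im.min(2)>120)
    Q=P[m];print('button',len(Q),Q.mean(0) if len(Q) else '')
    print('jar');comps(c,.05,.065,(.6,.75,-.36,-.24)); print('spindle');comps(c,.048,.06,(.5,.58,-.09,-.01),4)
```

```text
t 12.725 tcp [ 0.4044 -0.4162  0.1816] yaw-90 -84.63545283436203 radial 0.3526281212968922 tang -0.17835990287611497 F [0.3 0.3 0. ] w 0.0002717703125764591
top
  tab 34 [ 0.5583 -0.1733  0.0778] -85.75 0.1253
  tab 34 [0.5395 0.077  0.0781] 94.34 0.1257
  tab 30 [ 0.4227 -0.0575  0.0792] -175.89 0.1267
button 65 [ 0.51481991 -0.30532702  0.04918181]
jar
185 px [386.5 133.1] mean [ 0.6784 -0.298   0.0587] rect [ 678.8 -298.7] [42.7 43.3] 2.7
spindle
21 px [301. 177.] mean [ 0.5481 -0.0486  0.0545] rect [548.3 -48.6] [11.5 11.5] 5.7
side
  tab 29 [ 0.5584 -0.1687  0.077 ] -85.51 0.1207
  tab 34 [ 0.6749 -0.0348  0.0772] 6.15 0.1267
  tab 46 [ 0.4249 -0.054   0.0767] -177.39 0.1242
  tab 39 [0.5397 0.0808 0.0772] 94.14 0.1296
button 28 [ 0.51503242 -0.3030043   0.05015732]
jar
90 px [279.8 171.3] mean [ 0.6757 -0.2913  0.0587] rect [ 678.5 -296. ] [42.6 47.6] 37.3
spindle
18 px [263.7 211.7] mean [ 0.5501 -0.0445  0.0542] rect [549.2 -44.8] [12.8 13.5] 41.3
```

View pics/top7.png

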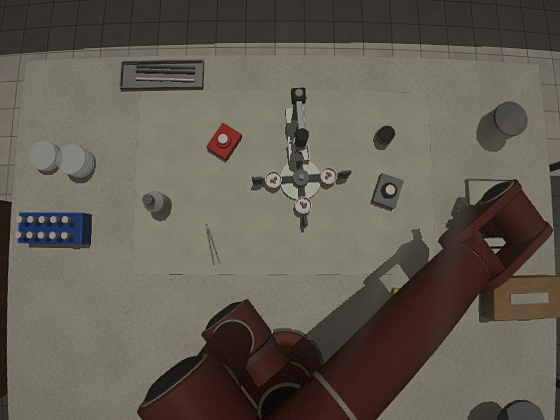

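The picture shows the square dish under the lens (about 300,150), the button back up at (390,190), the bottle (155,203), jar (385,134) and forceps (212,243) where they were, and the arm clear. I'm handing in.

```bash
python3 -c "
from station import arm
print(arm.close_job())"
```

```text
the job is handed in; nothing more can be done
None
```

I pushed the carousel about 68° counter-clockwise with the closed fingertip against tab_right, until the square dish stood under the lens. I then backed off, pressed the white button on the grey box to its stop, let it spring up and handed in at about 13 s.

- **Dish position:** with the robot clear, the top camera put the square arm at about 4.2–4.3°, against a lens direction of about 4.4°. That is roughly 0.2 mm at the dish, finer than the 2 mm camera calibration can really confirm. The side camera showed the known few-millimetre offset: it read the dish's own tab at 6.15°, but the other tabs at different angles, so I relied on the top view.
- **Button:** it stopped about 6 mm below its free height, where 1 mm more command moved the tip only 0.1 mm and the force reached 12 N. Afterwards its top measured about 0.049–0.050 m again, the same as before the press.
- **Carousel lift:** the spindle and tab heights were unchanged, so it stayed seated.
- **Bystanders:** the jar measured within 1 mm of where it started. I checked the bottle and forceps by eye only, and they looked unmoved.

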